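Close up the tip box and the swab container

TASK

The pipetting is over: push the open lids of the pipette tip box and of the swab container, which stand in front of you on either side of the small card box, fully shut with the fingertips, in either order. Grasp nothing: push the lids gently, without lifting or tipping the two boxes or pushing them out of place, and leave the card box and the two small bottles between them where they stand.

Things in the scene. Friction and masses are not known exactly. Their poses are not given: they have to be found in the camera images.
- tips: pipette tip box, loose, 0.5 to 0.8 kg: blue base 84 x 122 x 50 mm full of tips (rack to 60 mm), clear deep lid 36 mm high hinged along its rear edge; 90 x 124 x 87 mm when shut. Origin: centre of its underside; x points from the front (label, lid's free edge) to the hinge at the back, y along the hinge, z up
- tips_hinge (a point): point on the hinge axis of the tip box's lid, at mid width: 42 mm behind the box's centre and 51 mm above its underside; the axis runs along the box's y. It does not move with the lid
- tips_lid_edge (a point): middle of the free front edge of the tip box's lid, on its flat outer (upper) face; it swings with the lid. Shut, it lies 86 mm in front of the hinge axis and 36 mm above it. The outer face is flat from hinge to edge, 122 mm wide, and is the place to push
- tips_lid (a joint): opening angle of the tip box's lid, rad: 0 shut, 1.57 with its outer face upright and looking to the rear, 1.83 at the stop; starts between 1.0 and 1.7. A stiff hinge (0.04 N m): the lid stays where it is left
- swabs: swab container, loose, 0.4 to 0.65 kg: low translucent plastic tub 64 x 94 x 42 mm with a flat lid 72 x 102 x 11 mm hinged along its rear edge; 50 mm high when shut. Origin: centre of its underside; x points from the front (lid's free edge) to the hinge at the back, y along the hinge, z up
- swabs_hinge (a point): point on the hinge axis of the swab container's lid, at mid width: 37 mm behind the container's centre and 43 mm above its underside; the axis runs along the container's y. It does not move with the lid
- swabs_lid_edge (a point): middle of the free front edge of the swab container's lid, on its flat outer (upper) face; it swings with the lid. Shut, it lies 71 mm in front of the hinge axis and 7 mm above it. The outer face is flat, 102 mm wide, and is the place to push
- swabs_lid (a joint): opening angle of the swab container's lid, rad: 0 shut, 1.57 with its outer face upright and looking to the rear, 1.92 at the stop; starts between 1.0 and 1.8. A stiff hinge (0.04 N m): the lid stays where it is left
- slides: small loose card box of glass slides, 57 x 83 x 31 mm, between the two boxes; bystander. Origin: centre of its underside
- dropper_tall: loose dropper bottle, 23 mm across, 90 mm high, standing behind the card box; bystander. Origin: centre of its underside
- dropper_short: loose small bottle, 23 mm across, 70 mm high, standing behind the dropper bottle; bystander. Origin: centre of its underside

How it is judged:
At the end, for the whole second after the job is handed in: Both lids within 0.05 rad (4 mm at the edge) of shut, both boxes at rest, level on the worktop and within 30 mm of where they stood; card box and both bottles upright and within 20 mm of their places (value of joint each of tips_lid, swabs_lid below 0.05 rad and distance of each of tips, swabs from where it was at the start of the episode below 0.03 m and angle between each of tips, swabs's own z axis and vertical below 0.05 rad and height (world z) of each of tips, swabs below 0.006 m and linear speed of each of tips, swabs below 0.02 m/s and distance of each of slides, dropper_tall, dropper_short from where it was at the start of the episode below 0.02 m and angle between each of slides, dropper_tall, dropper_short's own z axis and vertical below 0.1 rad); the robot touches nothing.
It fails at once if the tip box or the swab container is lifted or tipped (height (world z) of any of tips, swabs above 0.012 m or angle between any of tips, swabs's own z axis and vertical above 0.15 rad).
It fails at once if the tip box or the swab container is shifted or carried by more than 30 mm (distance of any of tips, tips_hinge, swabs, swabs_hinge from where it was at the start of the episode above 0.03 m).
It fails at once if the fingers press a box with more than 60 N (contact force between the fingers and tips above 60 N or contact force between the fingers and swabs above 60 N).
It fails at once if the card box or a bottle is moved by more than 20 mm, lifted or tipped (distance of any of slides, dropper_tall, dropper_short from where it was at the start of the episode above 0.02 m or angle between any of slides, dropper_tall, dropper_short's own z axis and vertical above 0.3 rad).
It also fails if it takes over 61 s, if anything falls off the work surface, if the arm or the gripper's body presses on something with over 40 N, if the wrist force passes 120 N, or if a joint passes its speed limit or range.

ROBOT

A 6-joint arm with a two-finger parallel gripper is mounted at the origin on a cart in front of the work surface, level with it; the furniture and walls round the work are solid. World frame = base frame: x ahead of the robot, y to its left, z up, the work surface at z = 0. Lengths are in m, angles in rad, forces in N, time in s.
With the tool pointing down it reaches from about 0.325 to 0.775 m from the base axis. Payload 5.5 kg.
Tool frame: the origin (TCP) lies midway between the tips of the shut fingers; the grasp point (between the pads) lies 19 mm behind it; z points along the fingers, y is the direction in which the jaws open and shut (so a half turn about z gives the same grasp; the last joint's range is limited). The gripper opens to 85 mm and grips with 20 to 120 N. Pads are 22 mm wide; open, the fingers measure 114 mm over their backs; the gripper's body (76 mm by 85 mm) begins 54 mm behind the grasp point. The pads swing forward as they close: fully open they stand 13 mm farther back than shut.
Start: joints at [-1.27, 0.091, 1.231, -0, 1.82, -0.057], TCP at [0.21, -0.562, 0.231] pointing down, gripper open.
Joint ranges: [-2.87, 2.87], [-0.86, 2.18], [0.17, 2.46], [-1.51, 4.65], [0.06, 2.69], [-2.65, 2.65]. Speed limits (rad/s): [2.57, 2.57, 3.01, 3.14, 3.14, 3.14].

INTERFACE

Orientations are given as a rotation vector (axis times angle).
In Python, from cell import env gives the robot as it stands. Calls block until the motion is done:
- env.move_ptp(position, orientation): joint-space move of the TCP to a pose.
- env.movel(position, rot=None, velocity=0.15, f_stop=None): straight line of the TCP; rot=None keeps the orientation; velocity is the mean speed in m/s. With f_stop (N) it stops when the force on the tool has changed by that much, and returns True; else False.
- env.movej(angles): joint-space move.
- env.grip(opening, newtons=None): finger opening in m; newtons is the grip in N (None keeps the last); returns when the fingers have stopped.
- env.sleep(seconds).
- env.inverse_kinematics(position, orientation): joint angles nearest the present ones, or None.
- env.get_state(): the state.
- env.get_image(name): name is "scene" or "top" or "wrist"; returns a dict with "img" (420x560x3 uint8, red, green, blue), "z_map" (420x560 float32, m along the optical axis (not along the pixel's ray), 0 where there is no reading), "fx", "fy", "cx", "cy" (pixels), "eye" and "rotation" of the camera in the world. Camera axes: x right, y down, z forward; pixel columns grow to the right and rows downward; lengths in m; the calibration is good to about 2 mm. The wrist camera is an equidistant fisheye: a pixel r from the principal point sees the ray r / f radians off the axis. A picture is of the moment at which its call begins.
A pose or a line that the arm cannot do raises env.IKError and nothing moves.
- env.finish_job(): hands the job in, once; it reports no verdict.
The state is a dict: "clock": time; "q": joint angles; "dq": joint speeds; "joint_torque": joint torques, N m; "position": TCP position; "tool_rot": TCP orientation; "ft_force": force on the tool from outside, world axes, zero at the start; "torque": the same for the moment, N m; "gripper_width": finger opening in m.
Only numpy, scipy, OpenCV 4.12 (cv2) and the standard library are available. Lean on these libraries where they do the work, as an engineer would, in place of code of your own. Each camera call takes 0.05 s, during which the arm holds its last target.

## Working session

There is one attempt and no reset: what is moved stays moved. The work goes in short steps, each a Python script; the robot and the scene stay as the last script left them, time stands still between calls to the robot, and variables do not carry over. Pictures are saved under pics/ and viewed, and the job is handed in when it is done.

```bash
mkdir -p pics; ls; cat > h.py <<'E'
import numpy as np, cv2
from cell import env
def snap(name,fn):
    d=env.get_image(name); cv2.imwrite('pics/'+fn,cv2.cvtColor(d['img'],cv2.COLOR_RGB2BGR)); 
    np.savez('pics/'+fn+'.npz',**{k:np.array(v) for k,v in d.items()}); return d
def pts(d):
    z=d['z_map'].astype(float); v,u=np.mgrid[:z.shape[0],:z.shape[1]]
    c=np.stack([(u-d['cx'])/d['fx']*z,(v-d['cy'])/d['fy']*z,z],-1)
    P=c@np.array(d['rotation']).T+np.array(d['eye']); P[z==0]=np.nan; return P
E
python3 - <<'E'
from h import *
for n in('scene','top'):
    d=snap(n,n+'0.png'); print(n,d['eye'],d['rotation'],d['fx'],d['cx'],d['cy'])
print(env.get_state())
E
```

```text
pics
scene [-0.02492437  0.46252393  0.69016448] [-1.09035473  2.27031488 -1.09521916] 387.1529979897161 271.594653643327 214.2056909267887
top [ 0.48598858 -0.01169876  1.02766277] [-2.1886361   2.17295978 -0.08409676] 430.9618004767964 272.0377500680796 209.34449618323072
{'clock': 0.1, 'q': array([-1.26965074e+00,  9.18046276e-02,  1.23178636e+00, -9.26197251e-09,
        1.81980696e+00, -5.66894841e-02]), 'dq': array([ 0.00050388, -0.00015457, -0.00218901, -0.00029657,  0.00158076,
        0.00024576]), 'joint_torque': array([ 2.09328122e-03, -4.60218644e+01, -4.19217539e+01, -8.80337006e-05,
        1.06531265e-02,  1.29560618e-05]), 'position': array([ 0.21007548, -0.56174449,  0.23023954]), 'tool_rot': array([-3.08967988e+00, -5.58773059e-01,  3.45562917e-04]), 'ft_force': array([-0.07469177, -0.617414  , -1.1226249 ]), 'torque': array([0.03564023, 0.01344598, 0.00069186]), 'gripper_width': 0.08546167941442685}
```

View pics/scene0.png

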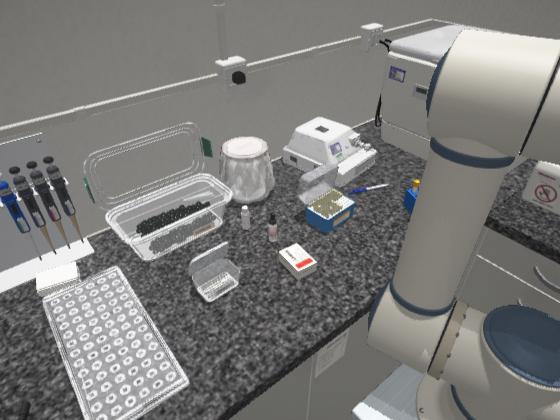

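View pics/top0.png

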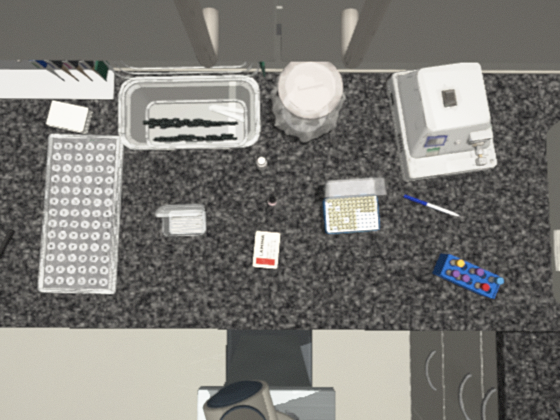

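```bash
sed -i 's/@np.array(d\[.rotation.\]).T/@cv2.Rodrigues(np.array(d["rotation"],float))[0].T/' h.py
python3 - <<'E'
from h import *
t=cv2.imread('pics/top0.png'); s=cv2.imread('pics/scene0.png')
a=cv2.resize(t[160:280,140:260],(400,400),interpolation=2) ; b=cv2.resize(t[160:280,290:410],(400,400),interpolation=2)
cv2.imwrite('pics/c1.png',np.hstack([a,b]))
a=cv2.resize(s[220:320,170:270],(400,400),interpolation=2) ; b=cv2.resize(s[150:250,280:380],(400,400),interpolation=2)
cv2.imwrite('pics/c2.png',np.hstack([a,b]))
for n,rows,cols in(('top',range(175,245,5),(175,185,195,335,350,370)),('scene',range(165,235,5),(310,320,330,340,350))):
    d=dict(np.load(f'pics/{n}0.png.npz'));P=pts(d)
    for c in cols:
        print(n,c,' '.join(f'{r}:{P[r,c].round(3)}' for r in rows))
E
```

```text
top 175 175:[0.648 0.224 0.   ] 180:[0.636 0.223 0.002] 185:[ 0.624  0.224 -0.002] 190:[ 0.612  0.224 -0.004] 195:[0.599 0.222 0.003] 200:[0.587 0.222 0.004] 205:[0.57  0.208 0.063] 210:[0.556 0.199 0.101] 215:[0.544 0.196 0.113] 220:[0.539 0.221 0.003] 225:[0.527 0.218 0.012] 230:[0.516 0.221 0.001] 235:[0.503 0.212 0.04 ] 240:[0.492 0.22  0.001]
top 185 175:[ 0.648  0.2   -0.   ] 180:[0.636 0.199 0.003] 185:[0.624 0.199 0.   ] 190:[ 0.612  0.2   -0.002] 195:[0.599 0.198 0.003] 200:[0.587 0.198 0.002] 205:[0.57  0.185 0.067] 210:[0.556 0.178 0.099] 215:[0.545 0.175 0.11 ] 220:[0.54  0.197 0.003] 225:[0.527 0.195 0.009] 230:[0.516 0.196 0.003] 235:[0.503 0.188 0.043] 240:[ 0.492  0.197 -0.   ]
top 195 175:[0.647 0.175 0.005] 180:[ 0.637  0.176 -0.003] 185:[0.624 0.175 0.001] 190:[0.612 0.175 0.   ] 195:[0.6   0.174 0.003] 200:[ 0.588  0.175 -0.003] 205:[0.57  0.162 0.067] 210:[0.556 0.156 0.101] 215:[0.545 0.154 0.111] 220:[ 0.54   0.174 -0.003] 225:[0.527 0.171 0.011] 230:[0.516 0.172 0.007] 235:[0.503 0.165 0.042] 240:[0.492 0.172 0.002]
top 335 175:[ 0.651 -0.161 -0.001] 180:[nan 
[... 2335 characters left out ...]
 -0.325  0.045] 180:[ 0.641 -0.322  0.031] 185:[ 0.639 -0.323  0.013] 190:[ 0.633 -0.318 -0.001] 195:[ 0.561 -0.235  0.057] 200:[ 0.552 -0.227  0.048] 205:[ 0.525 -0.197  0.06 ] 210:[ 0.52  -0.194  0.047] 215:[ 0.513 -0.188  0.037] 220:[ 0.513 -0.191  0.018] 225:[ 0.516 -0.196 -0.003] 230:[ 0.498 -0.177 -0.   ]
scene 350 165:[ 0.657 -0.38   0.055] 170:[ 0.644 -0.367  0.048] 175:[ 0.645 -0.372  0.027] 180:[ 0.641 -0.371  0.01 ] 185:[ 0.634 -0.365 -0.003] 190:[ 0.615 -0.344 -0.003] 195:[ 0.596 -0.324 -0.003] 200:[ 0.532 -0.245  0.051] 205:[ 0.517 -0.229  0.049] 210:[ 0.518 -0.234  0.029] 215:[ 0.52  -0.24   0.007] 220:[ 0.512 -0.232 -0.002] 225:[ 0.496 -0.215 -0.002] 230:[ 0.482 -0.2   -0.002]
```

View pics/c1.png

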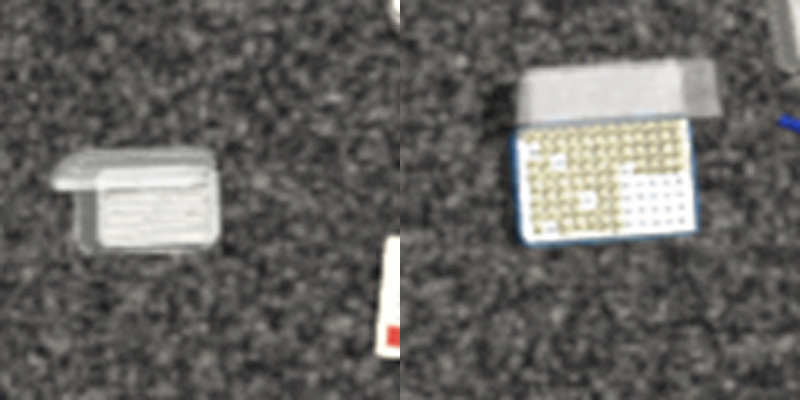

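View pics/c2.png

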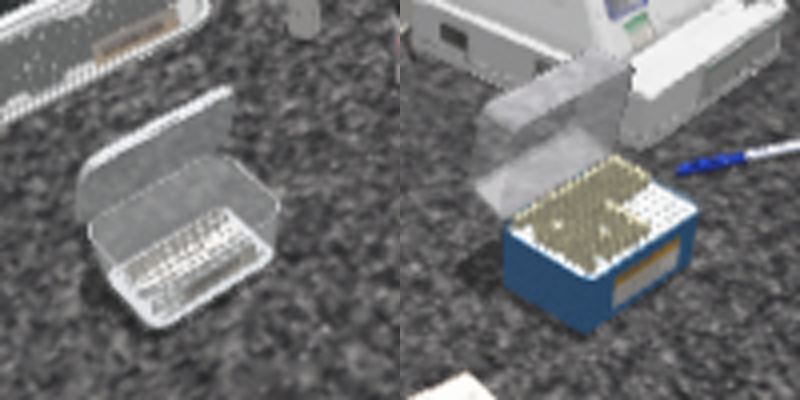

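```bash
python3 - <<'E'
from h import *
d=dict(np.load('pics/top0.png.npz'));Pt=pts(d)
e=dict(np.load('pics/scene0.png.npz'));Ps=pts(e)
def box(P,lo,hi):
    p=P.reshape(-1,3); return p[np.all((p>lo)&(p<hi),1)]
for nm,P in(('top',Pt),('scene',Ps)):
    q=box(P,[.48,-.29,.04],[.65,-.08,.068]); print(nm,'tips',len(q),cv2.minAreaRect(q[:,:2].astype(np.float32)*1000))
    q=box(P,[.45,.08,.03],[.62,.28,.055]); print(nm,'swab',len(q),cv2.minAreaRect(q[:,:2].astype(np.float32)*1000), q.min(0),q.max(0))
    for l,h in(([.52,.08,.06],[.62,.28,.2]),([.56,-.3,.075],[.66,-.08,.2])):
        q=box(P,l,h); print(nm,'lid',len(q),q.min(0).round(3),q.max(0).round(3))
        for z in np.arange(.06,.15,.01):
            s=q[(q[:,2]>z)&(q[:,2]<=z+.01)]
            if len(s)>5: 
                f=np.polyfit(s[:,1],s[:,0],1); print(f'  z{z:.2f} n{len(s)} xmean {s[:,0].mean():.4f} min {s[:,0].min():.3f} max {s[:,0].max():.3f} y {s[:,1].min():.3f}..{s[:,1].max():.3f} slope {f[0]:.3f}')
# bystander & obstacles heights
for nm,l,h in(('btl',[.45,-.07,.02],[.72,.07,.12]),('mid slab',[.62,-.3,.01],[.72,-.1,.4]),('behind swab',[.6,.1,.01],[.7,.28,.4])):
    q=box(Pt,l,h); print(nm,len(q), q.min(0) if len(q) else'',q.max(0) if len(q) else'')
z=Pt[...,2]; v=np.clip(z/.4*255,0,255); v[np.isnan(v)]=0
cv2.imwrite('pics/h.png',cv2.applyColorMap(v.astype(np.uint8),cv2.COLORMAP_JET))
E
```

```text
top tips 1849 ((572.5441284179688, -189.6702117919922), (119.64488220214844, 122.01508331298828), 4.465839385986328)
top swab 116 ((537.6007080078125, 191.15892028808594), (71.19265747070312, 97.62520599365234), 2.221029281616211) [0.50066486 0.14250403 0.0305887 ] [0.57387248 0.2398587  0.05440269]
top lid 514 [0.542 0.142 0.06 ] [0.573 0.242 0.116]
  z0.06 n57 xmean 0.5689 min 0.561 max 0.573 y 0.142..0.242 slope -0.009
  z0.07 n53 xmean 0.5653 min 0.559 max 0.567 y 0.142..0.242 slope -0.036
  z0.08 n70 xmean 0.5616 min 0.556 max 0.564 y 0.142..0.239 slope -0.021
  z0.09 n75 xmean 0.5572 min 0.550 max 0.561 y 0.142..0.240 slope -0.014
  z0.10 n185 xmean 0.5497 min 0.542 max 0.556 y 0.143..0.241 slope -0.040
  z0.11 n74 xmean 0.5464 min 0.542 max 0.551 y 0.150..0.231 slope -0.023
top lid 1059 [ 0.581 -0.249  0.076] [ 0.631 -0.127  0.142]
  z0.07 n7 xmean 0.6163 min 0.600 max 0.625 y -0.130..-0.127 slope -4.732
  z0.08 n9 xmean 0.5986 min 0.589 max 0.611 y -0.127..-0.127 slope -23.729
  z0.09 n17 xmean 0.6069 min 0.587 max 0.631 y -0.240..-0.127 slope -0.236
  z0.10 n7 xmean 0.6103 m
[... 1286 characters left out ...]
.08 n105 xmean 0.5959 min 0.588 max 0.624 y -0.248..-0.125 slope 0.044
  z0.09 n98 xmean 0.5948 min 0.585 max 0.619 y -0.250..-0.125 slope 0.039
  z0.10 n97 xmean 0.5932 min 0.584 max 0.619 y -0.248..-0.125 slope 0.054
  z0.11 n107 xmean 0.5914 min 0.583 max 0.616 y -0.250..-0.125 slope 0.043
  z0.12 n109 xmean 0.5899 min 0.582 max 0.616 y -0.251..-0.125 slope 0.042
  z0.13 n342 xmean 0.5998 min 0.579 max 0.622 y -0.244..-0.127 slope -0.059
btl 1008 [ 0.45169373 -0.02897541  0.02173305] [0.71995608 0.06974627 0.1033301 ]
mid slab 78 [ 0.62010239 -0.24417899  0.06166781] [ 0.63437524 -0.12750386  0.1413439 ]
behind swab 357 [0.68871026 0.10050436 0.09077158] [0.69996938 0.27884302 0.10317912]
```

View pics/h.png

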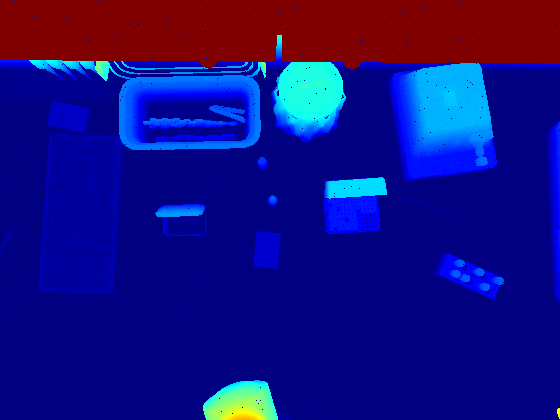

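```bash
cat >> h.py <<'E'
from scipy.spatial.transform import Rotation as Ro
def plan(H,psi,a,h,w=.011):
    R=(Ro.from_euler('z',psi)*Ro.from_euler('x',np.pi)).as_rotvec()
    X=np.array([np.cos(psi),np.sin(psi),0])
    def tcp(th,off=0.):
        x=-a*np.cos(th)+h*np.sin(th)+off*np.sin(th); z=a*np.sin(th)+h*np.cos(th)+off*np.cos(th)
        return np.array(H)+X*(x+w)+np.array([0,0,z])
    return R,tcp
TIPS=plan([.597,-.187,.051],.065,.070,.036)
SW=plan([.571,.192,.043],.03,.058,.007)
def close(pl,th0):
    R,tcp=pl
    F=lambda:env.get_state()['ft_force'].round(1)
    for th in np.linspace(th0+.1,0.04,14):
        s=env.movel(tcp(th),R,velocity=.05,f_stop=12)
        print(round(th,2),s,env.get_state()['position'].round(3),F())
        if s: return False
    p=tcp(0)
    s=env.movel(p-[0,0,.008],R,velocity=.01,f_stop=6); print('press',s,env.get_state()['position'].round(4),'nominal z',p[2],F(),env.get_state()['clock'])
    return s
E
python3 - <<'E'
from h import *
for (R,t),th in((TIPS,1.43),(SW,1.2)):
    for p in(t(th+.1,.015)+[0,0,.13],t(th+.1,.015),t(th),t(0)): print(p.round(3),env.inverse_kinematics(p,R))
env.grip(0.0,20)
R,t=TIPS; s=t(1.43,.018)
q=env.get_state()['position']
env.movel([q[0],q[1],.32],velocity=.2)
env.move_ptp([s[0],s[1],.30],R)
print(env.get_state()['position'],env.get_state()['clock'])
snap('scene','s1.png')
E
```

```text
[ 0.656 -0.183  0.253] [-3.22226011e-01  3.26713564e-01  9.24212959e-01 -8.88178420e-16
  1.89066613e+00  1.18357032e+00]
[ 0.656 -0.183  0.123] [-3.22226011e-01  3.14869955e-01  1.16849201e+00 -8.88178420e-16
  1.65823069e+00  1.18357032e+00]
[ 0.634 -0.185  0.125] [-3.34986249e-01  2.57001502e-01  1.23298970e+00 -8.88178420e-16
  1.65160146e+00  1.17081008e+00]
[ 0.538 -0.191  0.087] [-4.00373015e-01  3.31148559e-02  1.54663344e+00 -8.88178420e-16
  1.56184436e+00  1.10542331e+00]
[0.588 0.193 0.235] [ 2.61539347e-01  1.42133068e-01  1.16956235e+00 -4.44089210e-16
  1.82989723e+00  1.80233567e+00]
[0.588 0.193 0.105] [ 2.61539347e-01  1.51687619e-01  1.38901310e+00 -4.44089210e-16
  1.60089193e+00  1.80233567e+00]
[0.568 0.192 0.1  ] [ 2.69281972e-01  1.02347134e-01  1.45174112e+00 -4.44089210e-16
  1.58750440e+00  1.81007830e+00]
[0.524 0.191 0.05 ] [ 2.87820513e-01  1.88913499e-02  1.62791967e+00 -4.44089210e-16
  1.49478163e+00  1.82861684e+00]
[ 0.65114316 -0.18453308  0.3001088 ] 3.55
```

View pics/s1.png

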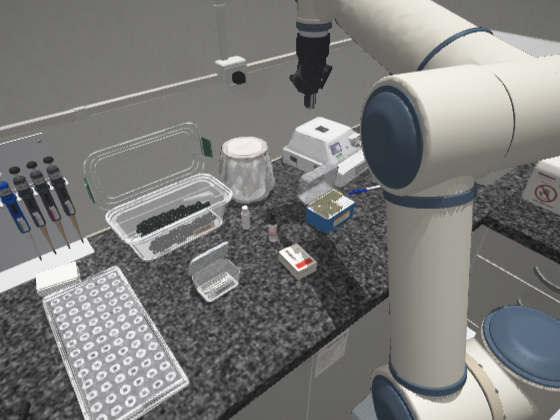

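```bash
python3 - <<'E'
from h import *
R,t=TIPS; s=t(1.43,.022)
env.movel([s[0],s[1],.20],R)
print(env.movel(s,R,velocity=.06,f_stop=6), env.get_state()['position'],env.get_state()['ft_force'])
snap('scene','s2.png')
E
python3 -c "
import cv2;s=cv2.imread('pics/s2.png');cv2.imwrite('pics/s2c.png',cv2.resize(s[110:250,240:400],(800,600)[:2] if 0 else (686,600)))"
```

```text
False [ 0.65574734 -0.1832754   0.12918359] [ 0.54318981 -0.31667797 -0.60387804]
```

View pics/s2c.png

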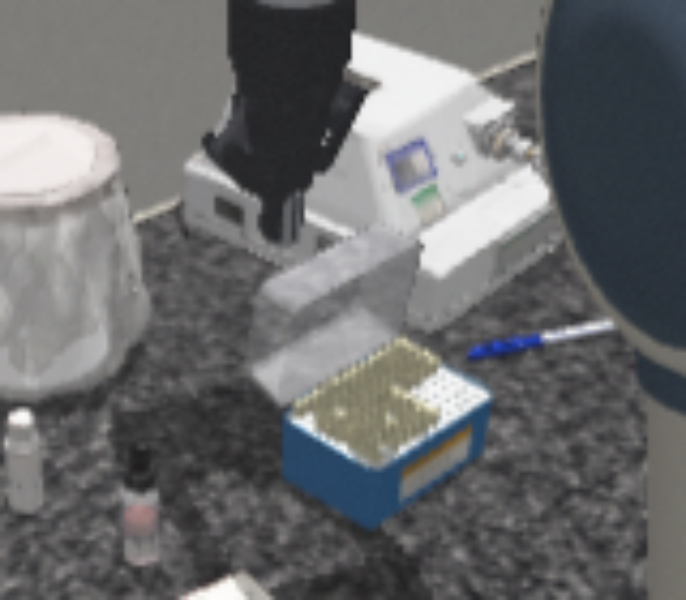

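The fingers are behind the tip-box lid (about px (285,235) in the crop), clear of it and of the jar and instrument. Next I push.

```bash
python3 - <<'E'
from h import *
close(TIPS,1.4)
snap('scene','s3.png')
E
python3 -c "
import cv2;s=cv2.imread('pics/s3.png');cv2.imwrite('pics/s3c.png',cv2.resize(s[110:250,240:400],(686,600)))"
```

```text
1.5 False [ 0.639 -0.184  0.124] [ 0.5 -0.2  0.3]
1.39 False [ 0.631 -0.185  0.127] [-0.9  1.   1.1]
1.28 False [ 0.622 -0.185  0.129] [ 0.5 -0.1 -0.9]
1.16 False [ 0.613 -0.186  0.13 ] [ 0.5 -0.4  0.4]
1.05 False [ 0.604 -0.187  0.13 ] [-0.4 -0.4  0. ]
0.94 False [ 0.595 -0.187  0.129] [ 0.4 -0.5  0.7]
0.83 False [ 0.587 -0.188  0.127] [0.3 0.7 1.4]
0.71 False [ 0.578 -0.188  0.124] [-0.3  0.4 -0.4]
0.6 False [ 0.57  -0.189  0.12 ] [ 0.2 -1.  -0. ]
0.49 False [ 0.563 -0.189  0.115] [-0.   0.7 -1.3]
0.38 False [ 0.556 -0.19   0.11 ] [-0.1 -0.1  0.6]
0.26 False [ 0.55  -0.19   0.104] [-0.1  0.4 -0.8]
0.15 False [ 0.544 -0.19   0.097] [ 0.2 -0.7  0.4]
0.04 False [ 0.539 -0.191  0.089] [0.8 0.9 0.4]
press True [ 0.5393 -0.1908  0.087 ] nominal z 0.087 [-0.2  0.9  5.8] 11.0667
```

View pics/s3c.png

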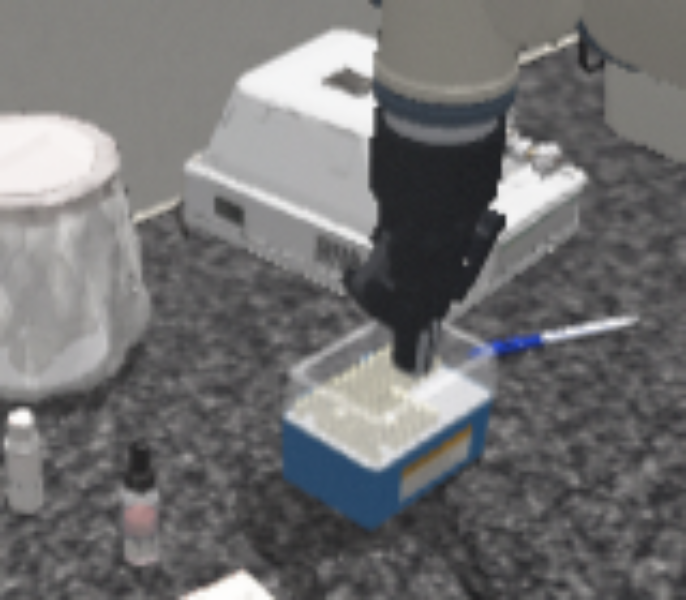

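The tip-box lid is down: contact came at z = 0.087, exactly its shut height. Next is the swab container.

```bash
python3 - <<'E'
from h import *
p=env.get_state()['position']
env.movel([p[0],p[1],.28],velocity=.15)
R,t=SW; s=t(1.2,.025)
env.move_ptp([s[0],s[1],.28],R)
env.movel([s[0],s[1],.17],R)
print(env.movel(s,R,velocity=.06,f_stop=6), s,env.get_state()['position'],env.get_state()['ft_force'])
snap('scene','s4.png')
E
python3 -c "
import cv2;s=cv2.imread('pics/s4.png');cv2.imwrite('pics/s4c.png',cv2.resize(s[180:320,140:300],(686,600)))"
```

```text
False [0.59079959 0.19259417 0.10865372] [0.59110744 0.19270275 0.10936261] [ 0.22752452 -0.00830696 -0.88982723]
```

View pics/s4c.png

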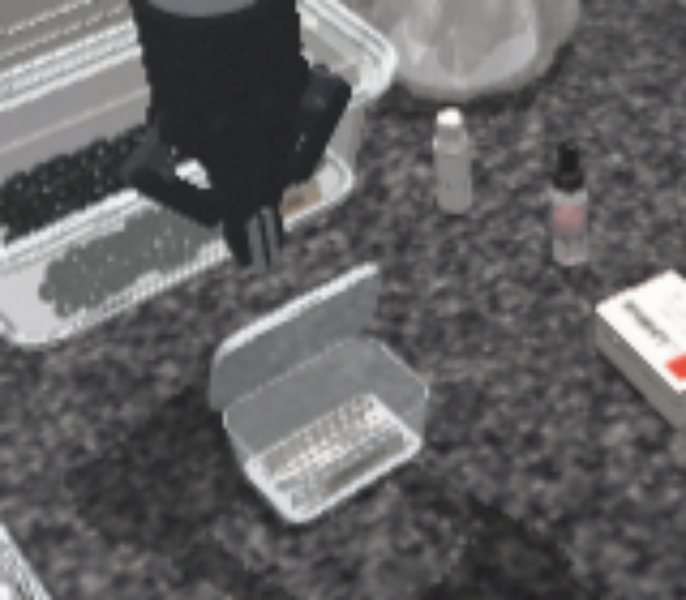

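The fingertips (crop px (262,268)) stand clear behind the swab lid. Push.

```bash
python3 - <<'E'
from h import *
R,t=SW
env.movel(t(1.25,.012)-[0,0,.006],R,velocity=.05,f_stop=6)
ok=close(plan([.571,.192,.043],.03,.054,.007),1.1)
snap('scene','s5.png')
p=env.get_state()['position']
env.movel([p[0],p[1],.28],velocity=.15)
env.movej([-1.27,0.091,1.231,0,1.82,-0.057])
snap('scene','s6.png'); snap('top','t6.png'); print(env.get_state()['clock'])
def box(P,lo,hi):
    p=P.reshape(-1,3); return p[np.all((p>lo)&(p<hi),1)]
for n in('top','scene'):
    P=pts(dict(np.load(f'pics/{"t6" if n=="top" else "s6"}.png.npz'))); P0=pts(dict(np.load(f'pics/{n}0.png.npz')))
    for nm,l,h in(('tips',[.46,-.29,.07],[.66,-.08,.2]),('swab',[.46,.1,.03],[.62,.28,.2])):
        q=box(P,l,h); f=np.linalg.lstsq(np.c_[q[:,:2],np.ones(len(q))],q[:,2],rcond=None)[0]
        print(n,nm,len(q),'zmax',q[:,2].max().round(3),'zmed',np.median(q[:,2]).round(4),'slope',f[:2].round(3),cv2.minAreaRect(q[:,:2].astype(np.float32)*1000))
    for l,h in(([.42,-.06,.02],[.52,.07,.05]),([.52,-.03,.03],[.64,.07,.12]),([.64,-.03,.03],[.72,.1,.12])):
        print(n,box(P0,l,h).mean(0).round(4),box(P,l,h).mean(0).round(4))
a=cv2.resize(cv2.imread('pics/s6.png')[140:320,170:410],(800,600));cv2.imwrite('pics/s6c.png',a)
E
```

```text
1.2 False [0.569 0.192 0.096] [ 0.2 -0.5 -0.1]
1.11 False [0.564 0.192 0.094] [-0.4  0.5  1.2]
1.02 False [0.559 0.192 0.093] [ 0.   0.7 -0.4]
0.93 False [0.555 0.192 0.09 ] [ 0.4 -0.2  0. ]
0.84 False [0.551 0.191 0.088] [ 0.3 -0.5 -0.2]
0.75 False [0.547 0.191 0.085] [0.7 0.6 0.2]
0.66 False [0.543 0.191 0.081] [-1.7  1.  -0. ]
0.58 False [0.54  0.191 0.078] [ 0.  -0.2 -0.2]
0.49 False [0.537 0.191 0.074] [ 0.2 -0.   0.1]
0.4 False [0.535 0.191 0.07 ] [-0.7  0.2  0.2]
0.31 False [0.532 0.191 0.066] [-0.7  0.3  0.3]
0.22 False [0.53  0.191 0.061] [ 0.1 -0.3  0.3]
0.13 False [0.529 0.191 0.056] [1.  0.2 1.2]
0.04 False [0.528 0.191 0.052] [ 0.6  0.4 -0.3]
press True [0.5283 0.1908 0.0495] nominal z 0.049999999999999996 [-1.1  0.2  4.8] 20.7083
25.425
top tips 611 zmax 0.091 zmed 0.0854 slope [ 0.021 -0.02 ] ((553.6340942382812, -190.66131591796875), (80.61724853515625, 119.5872802734375), 4.240128040313721)
top swab 1383 zmax 0.055 zmed 0.0486 slope [0.005 0.008] ((533.9900512695312, 190.46800231933594), (75.76231384277344, 100.77762603759766), 1.7465180158615112)
top [0.4715 0.0019 0.0313] [0.4714 0.0019 0.0312]
top [ 0.5819 -0.0109  0.0664] [ 0.5819 -0.011   0.0671]
top [0.6956 0.0488 0.0854] [0.6955 0.0489 0.0852]
scene tips 511 zmax 0.088 zmed 0.0793 slope [-0.001 -0.001] ((552.7478637695312, -188.94802856445312), (81.97858428955078, 122.40005493164062), 4.509306907653809)
scene swab 1147 zmax 0.052 zmed 0.0471 slope [ 0.066 -0.009] ((533.8629760742188, 192.32383728027344), (74.7057876586914, 102.99395751953125), 1.5969009399414062)
scene [0.4679 0.0063 0.0288] [0.4675 0.0062 0.029 ]
scene [ 0.5801 -0.0058  0.0574] [ 0.5802 -0.0058  0.0576]
scene [0.6966 0.0574 0.066 ] [0.6964 0.0571 0.0661]
```

View pics/s6c.png

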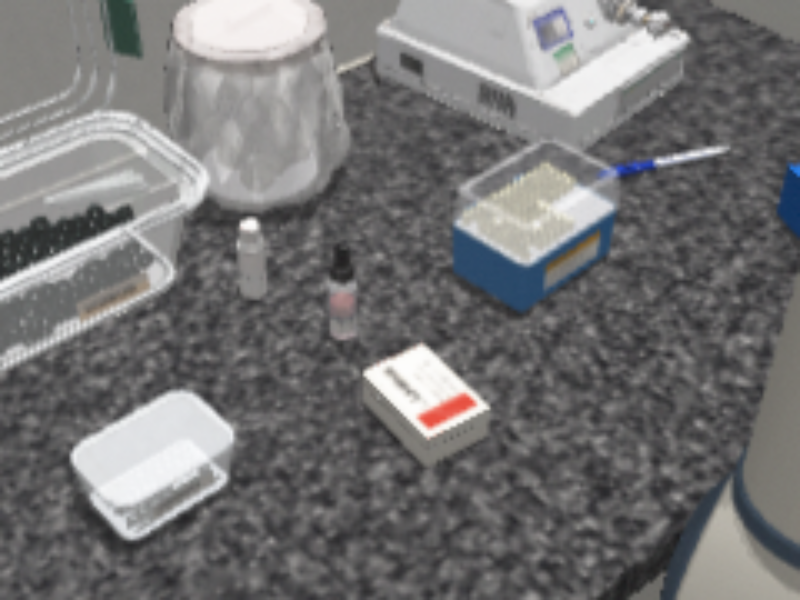

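```bash
python3 - <<'E'
from h import *
P=pts(dict(np.load('pics/t6.png.npz'))).reshape(-1,3)
for nm,y0,y1,zl in(('tips',-.25,-.13,.08),('swab',.145,.24,.044)):
    q=P[(P[:,1]>y0)&(P[:,1]<y1)&(P[:,2]>zl)]
    for x in np.arange(.49,.61,.01):
        s=q[(q[:,0]>x)&(q[:,0]<x+.01)]
        if len(s)>4: print(nm,x.round(2),len(s),np.median(s[:,2]).round(4))
E
```

```text
tips 0.51 115 0.0852
tips 0.52 90 0.0857
tips 0.53 26 0.0862
tips 0.54 31 0.086
tips 0.55 31 0.0854
tips 0.56 29 0.0856
tips 0.57 32 0.0867
tips 0.58 916 0.8103
tips 0.59 1998 0.811
swab 0.49 9 0.045
swab 0.5 169 0.0469
swab 0.51 178 0.0493
swab 0.52 176 0.0498
swab 0.53 194 0.0498
swab 0.54 165 0.0493
swab 0.55 189 0.0497
swab 0.56 171 0.0472
swab 0.57 19 0.0467
```

Both lids are flat and at their shut heights, with the arm clear, so I'm handing in.

```bash
python3 -c "
from cell import env
print(env.finish_job())"
```

```text
the job is handed in; nothing more can be done
None
```

I pushed both lids shut from behind with the closed fingertips, the tip box first and then the swab container. Each push ended with a light press that stopped at about 6 N. I then moved the arm back to its start pose and handed the job in at about 25 s on the clock.

| Lid | Height at the press | Nominal shut height | Top face in the depth image |
|---|---|---|---|
| Tip box | 87.0 mm | 87 mm | Level within about 1 mm, 85–87 mm high |
| Swab container | 49.5 mm | 50 mm | Middle of the lid level at 49–50 mm; outer edges read 45–47 mm |

- **Bystanders:** comparing the before and after depth images, the card box and both bottles moved less than 1 mm and still stand upright.
- **Boxes:** both sit within a few millimetres of the centres I estimated at the start. I didn't compare their positions before and after as closely, because the open lids affected the first measurement.
- **Disagreement:** a rough plane fit to the scene-camera points gave a slope of 0.066 on the swab lid. That fit included points from the sides of the tub, while the top camera gave 0.005, so I went with the top camera.

No other check failed. The handover itself gave no verdict.

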